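# Lay out small casts beside their test prints

## Robot

A 7-joint arm with a two-finger parallel gripper is mounted at the origin on the work surface. World frame = base frame: x ahead of the robot, y to its left, z up, the work surface at z = 0. Lengths are in m, angles in rad, forces in N, time in s.
With the tool pointing down it reaches from about 0.425 to 0.875 m from the base axis. Payload 4.7 kg.
Tool frame: the origin (TCP) lies on the centre line of the jaws, within the pads' length; the fingertips stand 22 mm ahead of it and the grasp point (between the pads) lies 3 mm ahead of it; z points along the fingers, y is the line along which they close (so a half turn about z gives the same grasp; the last joint's range is limited). The gripper opens to 87 mm and grips with 3 to 60 N. Pads are 19 mm wide; open, the fingers measure 117 mm over their backs; the gripper's body (75 mm by 190 mm) begins 51 mm behind the grasp point.
Start: joints at [0.014, 0.321, -0.07, 1.45, 0.023, 1.371, -0.057], TCP at [0.65, -0, 0.245] pointing down, gripper open.
Joint ranges: [-2.86, 2.86], [-0.3, 2.09], [-1.38, 1.24], [0.06, 2.45], [-1.56, 4.7], [0.09, 2.05], [-2.69, 2.69]. Speed limits (rad/s): [2.57, 2.57, 3.14, 3.14, 3.14, 3.14, 3.14].

## Interface

Orientations are given as a unit quaternion [w, x, y, z].
In Python, from plant import env, get_image, get_calibration gives the robot as it stands.
- The arm moves only by the tool jog_arm, never from a script. Its argument "moves" is a list that holds one entry, the list of rows, each a list of 7 numbers: the shift along the tool's x, y, z in cm, then the turn, a rotation vector about the tool's x, y, z in degrees, then the opening in per cent of the stroke, from 0 (shut) to 100 (fully open). A call has exactly 5 rows; each row is the pose to reach, as a shift and turn from the pose commanded when the call began, along the tool's axes at that moment; what a row does not reach only later rows make up. A row lasts 1/12 s, in which the tool goes at most 41.7 mm and 7.16 degrees, less where a joint would pass 70% of its speed; a pose out of reach is approached as far as the arm can. A call with a gripper value outside its range is refused whole. The fingers move at their own pace and stop on an object; "force" is the grip in N (left out, the last holds). Time passes only in rows, so rows that repeat a pose let the fingers close, or fill a call up. It gives the time, the measured TCP pose, the force, the opening and the grip force at its end, in the units of the state.
- env.sense(): the state, without advancing time (a new reading comes with each control period).
- get_image(name): name is "scene" or "side" or "wrist"; returns the picture (480x640x3 uint8, red, green, blue); there is no depth.
- get_calibration(name): a dict with "intrinsics" (3x3 intrinsics, pixels), "position" and "rotation" of the camera in the world; the wrist camera has in their place "mount" (4x4, takes a point from camera to tool coordinates, whose origin is the TCP and whose axes are the flange's). Camera axes: x right, y down, z forward; pixel columns grow to the right and rows downward; lengths in m; the calibration is good to about 2 mm. A picture is of the moment at which its call begins: read the wrist's pose just before it. get_calibration takes no time and is no camera call.
- env.hand_in(): hands the job in; it is judged then, once.
The state is a dict: "time": time; "q": joint angles; "joint_velocities": joint speeds; "joint_torque": joint torques, N m; "eef_pos": TCP position; "ee_rot": TCP orientation; "force": force on the tool from outside, world axes, zero at the start; "wrist_torque": the same for the moment, N m; "width": opening from 0.0 (shut) to 1.0 (fully open); "finger_force": force on a finger pad.
Only numpy, scipy, OpenCV 4.12 (cv2) and the standard library are available. Lean on these libraries where they do the work, as an engineer would, in place of code of your own. Each camera call takes 0.05 s, during which the arm holds its last target. There are 200 camera calls.

## Task

Lay out the four small plaster casts for comparison: set each one, tread side up, in the middle of the blank half of the card that bears its own print (heel, toe, tyre or round stick tip), turned to point the same way as the print; the tyre cast may lie either way round and the round one any way. Set the casts down gently, never letting one drop, and leave the little tin and the small roll of tape where they are.

Things in the scene. Friction and masses are not known exactly. Their poses are not given: they have to be found in the camera images.
- heel_cast_center (a point): cast of a shoe heel: D-shaped, 66 mm long (x) and 58 mm wide (y), straight parallel sides, straight edge at the front (+x, at +33 mm), round at the back (-x). About 0.13 kg. Off-white plaster, 28 mm thick, flat underneath, loose on the bench with its tread side up (z is up). Its tread is drawn true to size on its card. Origin: at its centre, half-way up (14 mm above its underside).
- toe_cast_center (a point): cast of the toe end of a shoe: 58 mm long (x) and 88 mm wide (y), straight broken edge at the back (-x, at -29 mm), rounded at the front (+x) with the foremost 20 mm of the front edge straight (at +29 mm). About 0.16 kg. Off-white plaster, 28 mm thick, flat underneath, loose on the bench with its tread side up (z is up). Its tread is drawn true to size on its card. Origin: at its centre, half-way up (14 mm above its underside).
- tyre_cast_center (a point): cast of a piece of bicycle tyre track: rectangular, 50 mm wide (x) and 96 mm long (y), with square tread blocks; the same either way round. About 0.17 kg. Off-white plaster, 28 mm thick, flat underneath, loose on the bench with its tread side up (z is up). Its tread is drawn true to size on its card. Origin: at its centre, half-way up (14 mm above its underside).
- tip_cast_center (a point): cast of the rubber tip of a walking stick: round, 45 mm across, with rings of blocks. About 0.06 kg. Off-white plaster, 28 mm thick, flat underneath, loose on the bench with its tread side up (z is up). Its tread is drawn true to size on its card. Origin: at its centre, half-way up (14 mm above its underside).
- heel_card: the heel's card: a white card, 148 x 105 mm and 1.2 mm thick, taped flat on the bench (it does not move), with the heel print (66 x 58 mm, rows of straight bars, front towards +x) in black on one half and nothing on the other. Origin: middle of the card, underside; x runs along its 148 mm length from the blank half to the printed half, z up. The middle of the blank half lies at x = -37 mm, y = 0, the middle of the print at x = +37 mm, y = 0.
- toe_card: the toe's card: a white card, 148 x 105 mm and 1.2 mm thick, taped flat on the bench (it does not move), with the toe print (58 x 88 mm, wide and rounded, slanting bars, front towards +x) in black on one half and nothing on the other. Origin: middle of the card, underside; x runs along its 148 mm length from the blank half to the printed half, z up. The middle of the blank half lies at x = -37 mm, y = 0, the middle of the print at x = +37 mm, y = 0.
- tyre_card: the tyre's card: a white card, 148 x 105 mm and 1.2 mm thick, taped flat on the bench (it does not move), with the tyre print (50 x 96 mm, rows of square blocks, its length across the card along y) in black on one half and nothing on the other. Origin: middle of the card, underside; x runs along its 148 mm length from the blank half to the printed half, z up. The middle of the blank half lies at x = -37 mm, y = 0, the middle of the print at x = +37 mm, y = 0.
- tip_card: the stick tip's card: a white card, 148 x 105 mm and 1.2 mm thick, taped flat on the bench (it does not move), with the stick tip's print (round, 45 mm, two rings of blocks) in black on one half and nothing on the other. Origin: middle of the card, underside; x runs along its 148 mm length from the blank half to the printed half, z up. The middle of the blank half lies at x = -37 mm, y = 0, the middle of the print at x = +37 mm, y = 0.
- tin_center (a point): a small round aluminium tin with a lid, 46 mm across, 29 mm high, loose among the casts, to be left alone. Origin: its centre, half-way up.
- tape_center (a point): a small roll of paper tape lying flat, 52 mm across, 19 mm high, loose among the casts, to be left alone. Origin: its centre, half-way up.
Things that resemble listed ones, but are neither listed nor needed, are in the scene too. What is shaped like the part that bears tip_cast_center but pink is not meant.

How it is judged:
By the outcome, as a careful person would: the job done as asked, in the order asked, and still so for the second after the job is handed in, with the robot touching nothing.
It also fails if it takes over 109 s, if anything falls off the work surface, if the arm or the gripper's body presses on something with over 40 N, if the wrist force passes 120 N, or if a joint passes its speed limit or range.

## Working session

There is one attempt and no reset: what is moved stays moved. The work goes in short steps, Python scripts to look and compute and a tool call to move; the robot and the scene stay as the last step left them, time stands still between calls to the robot, and variables do not carry over. Pictures are saved under pics/ and viewed, at most 14 in all, crops included, and the job is handed in when it is done.

Besides the shell and the picture viewer there is one more tool, called in YAML: its name, and indented under it one key for each argument. jog_arm: Moves the arm, as the interface text tells. Its arguments: {"type":"object","properties":{"moves":{"type":"array","items":{"type":"array","items":{"type":"array","items":{"type":"number"}}}},"force":{"type":"number"}},"required":["moves"]}

```bash
mkdir -p pics; ls; python3 - <<'E'
from plant import env,get_image,get_calibration
import cv2
s=env.sense(); print(s)
for n in("scene","side","wrist"):
    c=get_calibration(n); print(n,c)
    cv2.imwrite(f"pics/{n}0.png",get_image(n)[:,:,::-1])
E
```

```text
pics
{'time': 0.0, 'q': array([ 0.01407586,  0.32182576, -0.07009096,  1.45169688,  0.02264169,
        1.37080064, -0.05690476]), 'joint_velocities': array([-9.40334775e-05, -3.17144893e-04,  8.43768868e-04, -1.93411470e-03,
       -4.82166439e-05, -1.53398477e-03,  3.07725871e-04]), 'joint_torque': array([-2.58547143e-04, -4.91284704e+01, -4.03903294e-01, -3.12526345e+01,
       -6.40594075e-02,  4.37659642e-02,  1.61017233e-04]), 'eef_pos': array([ 6.49476829e-01, -4.29365600e-05,  2.43448767e-01]), 'ee_rot': array([-6.36392409e-04,  7.07083581e-01,  7.07129313e-01, -7.34469032e-04]), 'force': array([ 0.36167001, -0.96973134, -0.63894992]), 'wrist_torque': array([0.02750133, 0.00580614, 0.01457605]), 'finger_force': 0.0, 'width': 1.0060759581135068}
scene {'intrinsics': array([[578.79265315,   0.        , 314.58397168],
       [  0.        , 578.79265315, 231.89654519],
       [  0.        ,   0.        ,   1.        ]]), 'position': array([1.21436751, 0.29539533, 1.10546674]), 'rotation': array([-0.17017843,  0.54337188,  0.77986121, -0.26000537])}
side {'intrinsics': array([[588.93287383,   0.        , 329.27191777],
       [  0.        , 588.93287383, 232.80324934],
       [  0.        ,   0.        ,   1.        ]]), 'position': array([0.0445701 , 0.50569941, 0.8914194 ]), 'rotation': array([ 0.12127394, -0.33252828,  0.88241844, -0.30992784])}
wrist {'intrinsics': array([[367.30873251,   0.        , 319.38283077],
       [  0.        , 367.30873251, 235.5564736 ],
       [  0.        ,   0.        ,   1.        ]]), 'mount': array([[ 8.00573616e-04, -9.63058165e-01, -2.69292275e-01,
         7.35523386e-02],
       [ 9.99999678e-01,  7.87956813e-04,  1.54943603e-04,
        -1.53229828e-04],
       [ 6.29709806e-05, -2.69292312e-01,  9.63058486e-01,
        -1.40613412e-01],
       [ 0.00000000e+00,  0.00000000e+00,  0.00000000e+00,
         1.00000000e+00]])}
```

View pics/scene0.png

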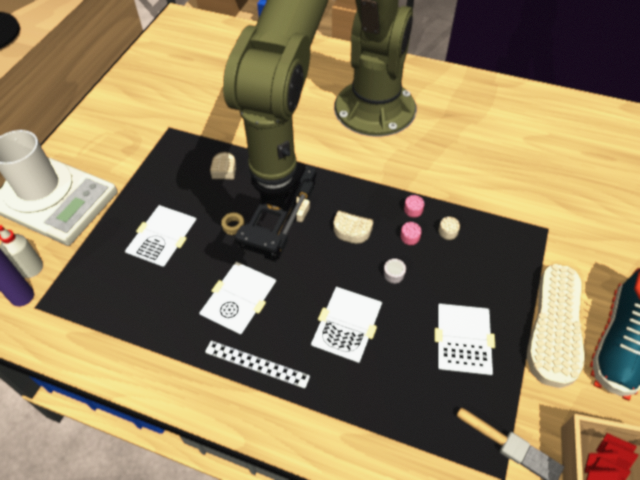

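View pics/side0.png

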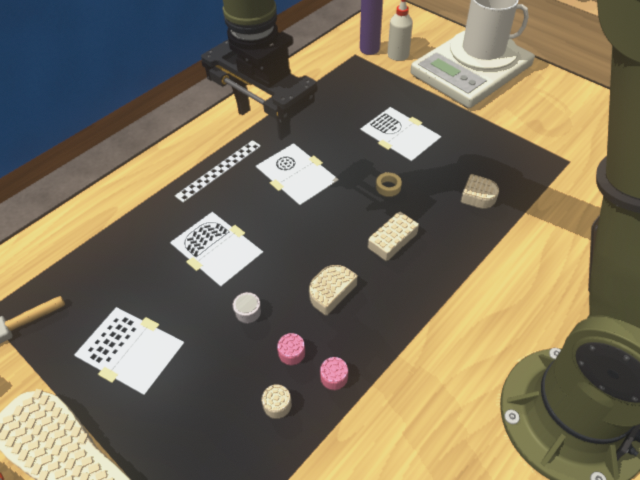

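View pics/wrist0.png

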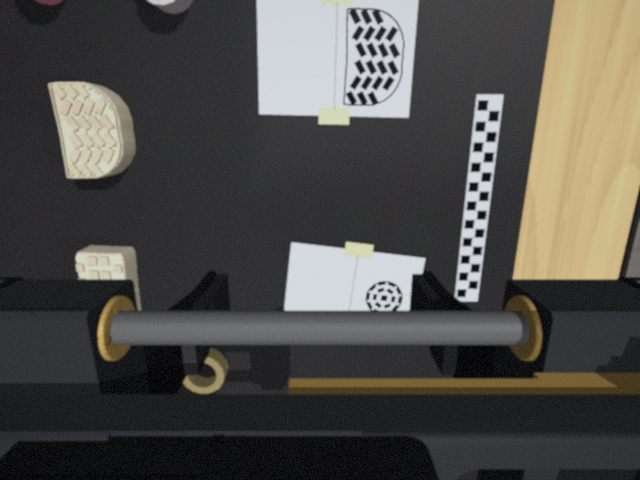

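The side view shows the casts: heel (480,190), tyre (393,236), toe (332,288), tip (277,401). It also shows the pink decoys, the tin (247,307) and the tape roll (388,184). The cards are heel (400,132), tip (297,172), toe (216,248) and tyre (130,348). The scene view shows the same items, except that the gripper hides the tyre cast near (300,208). In the wrist view, up is world +y and right is +x.

```bash
cat > h.py <<'E'
import numpy as np,cv2,os
from scipy.spatial.transform import Rotation as Rn
from plant import env,get_image,get_calibration
RES=2000.; X0,Y0,NX,NY=0.2,-0.65,1700,2600   # 0.5 mm grid: col=x,row=y
def rot(q): return Rn.from_quat(np.roll(q,-1)).as_matrix()
def cam(n,s=None):
    c=get_calibration(n)
    if n!="wrist": return c["intrinsics"],rot(c["rotation"]),np.array(c["position"])
    M=c["mount"];R=rot(s["ee_rot"]); return c["intrinsics"],R@M[:3,:3],s["eef_pos"]+R@M[:3,3]
def rect(img,cm,z):
    K,R,p=cm; A=R.T
    H=K@np.column_stack([A[:,0],A[:,1],A@(np.array([0,0,z])-p)])
    G=np.array([[1/RES,0,X0],[0,1/RES,Y0],[0,0,1]])
    return cv2.warpPerspective(img,H@G,(NX,NY),flags=cv2.INTER_LINEAR|cv2.WARP_INVERSE_MAP)
def masks(img):
    h=cv2.cvtColor(img,cv2.COLOR_RGB2HSV).astype(int);r=img.astype(int)
    v,s=h[...,2],h[...,1]
    pl=(v>85)&(s>22)&(s<115)&(r[...,0]>=r[...,1])&(r[...,1]>r[...,2]+8)
    wh=(v>140)&(s<30)
    return (pl*255).astype(np.uint8),(wh*255).astype(np.uint8)
def blob(m,x,y,rad=0.07,close=15):
    """largest component near (x,y) in a rectified mask -> centre,angle(deg) of x axes,size,centroid"""
    w=np.zeros_like(m);c=(int((x-X0)*RES),int((y-Y0)*RES));cv2.circle(w,c,int(rad*RES),255,-1)
    m=cv2.morphologyEx(cv2.bitwise_and((m>127).astype(np.uint8)*255,w),cv2.MORPH_CLOSE,np.ones((close,close)))
    m=cv2.morphologyEx(m,cv2.MORPH_OPEN,np.ones((9,9)))
    cs,_=cv2.findContours(m,cv2.RETR_EXTERNAL,cv2.CHAIN_APPROX_NONE)
    if not cs: return None
    k=max(cs,key=cv2.contourArea);k=cv2.convexHull(k)
    (cx,cy),(a,b),t=cv2.minAreaRect(k);M=cv2.moments(k)
    f=lambda u,v:np.array([u/RES+X0,v/RES+Y0])
    return dict(c=f(cx,cy),size=(a/2,b/2),ang=t,cen=f(M['m10']/M['m00'],M['m01']/M['m00']),area=cv2.contourArea(k)/4)
def show(n,d):
    if d is None: print(n,None);return
    print(n,"c",(d['c']*1e3).round(1),"size",np.round(d['size'],1),"ang %.1f"%d['ang'],"cen-c",((d['cen']-d['c'])*1e3).round(1),"area",d['area'])
def tool(p,yaw=None):
    s=env.sense();R=rot(s["ee_rot"]);return (R.T@(np.array(p)-s["eef_pos"]))*100
E
python3 - <<'E'
from h import *
S={n:cv2.imread(f"pics/{n}0.png")[:,:,::-1].copy() for n in("scene","side","wrist")}
s=env.sense()
C={n:cam(n,s) for n in S}
K,R,p=C["side"]
def pt(u,v,z,n="side"):
    K,R,p=C[n];d=R@np.linalg.solve(K,[u,v,1]);return p+d*(z-p[2])/d[2]
PL={n:rect(masks(S[n])[0],C[n],.028) for n in S}
for n,uv in dict(heel=(480,190),tyre=(393,236),toe=(332,288),tip=(277,398)).items():
    q=pt(*uv,.02);print(n,q.round(3),S["side"][uv[1],uv[0]])
    for k in S: show("  "+k,blob(PL[k],*q[:2]))
    show("  and",blob(cv2.bitwise_and(PL["side"],PL["scene"]),*q[:2]))
WH={n:rect(masks(S[n])[1],C[n],.0012) for n in S}
for n,(c,pr) in dict(heel=((400,132),(386,123)),tip=((297,172),(286,163)),toe=((216,248),(207,237)),tyre=((130,348),(113,337))).items():
    q=pt(*c,0);print(n,"card",q.round(3),"print",pt(*pr,0).round(3))
    for k in S: show("  "+k,blob(WH[k],*q[:2],.1,31))
for n,uv in dict(tin=(247,307),tape=(388,184),p1=(291,348),p2=(334,372)).items(): print(n,pt(*uv,.02).round(3))
E
```

```text
heel [ 0.359 -0.299  0.02 ] [148 134 109]
  scene c [ 365.7 -290.5] size [95.7 65.9] ang 19.5 cen-c [1.5 1.5] area 5288.125
  side c [ 353.3 -287.3] size [68.3 88. ] ang 16.3 cen-c [1.9 0.1] area 5364.375
  wrist None
  and c [ 355.3 -293. ] size [67.8 65.9] ang 16.3 cen-c [ 2.7 -0.4] area 3868.25
tyre [ 0.419 -0.09   0.02 ] [222 203 160]
  scene c [424.4 -51.6] size [84.8 33.7] ang 21.7 cen-c [-0.3 -2.4] area 2270.0
  side c [418.2 -86.2] size [113.5  62.4] ang 88.2 cen-c [-0.1 -0. ] area 6667.0
  wrist c [428.2 -70.4] size [69.3 64.1] ang 88.0 cen-c [4.6 5.2] area 3347.75
  and c [416.6 -54.7] size [63.1 33.7] ang 21.7 cen-c [ 1.3 -1. ] area 1813.25
toe [0.428 0.074 0.02 ] [228 213 167]
  scene c [441.9  75.4] size [82.4 94.5] ang 0.4 cen-c [-3.1  1.6] area 6899.125
  side c [431.6  77.9] size [ 69.4 102.7] ang 2.0 cen-c [-2.7 -1.4] area 6129.0
  wrist c [439.4  75.1] size [72.6 88. ] ang 1.2 cen-c [-3.  0.] area 5684.375
  and c [433.4  75.3] size [65.4 94.5] ang 0.5 cen-c [-2.2 -0.8] area 5452.625
tip [0.358 0.284 0.02 ] [226 209 163]
  scene c [365.  288.2] size [70.3 47.8] ang 
[... 702 characters left out ...]
2] size [ 83.5 150.7] ang 83.1 cen-c [-3.7  4.9] area 11045.125
toe card [0.664 0.142 0.   ] print [0.697 0.135 0.   ]
  scene c [664.2 141.4] size [109.4 152.8] ang 88.6 cen-c [-0.1  0. ] area 16584.5
  side c [665.9 140.1] size [108.7 152.1] ang 88.8 cen-c [-0. -0.] area 16419.625
  wrist c [664.2 140.6] size [103.1 150.4] ang 89.1 cen-c [ 0.4 -0.4] area 15237.625
tyre card [0.614 0.379 0.   ] print [0.653 0.386 0.   ]
  scene c [612.6 381. ] size [153.1 109.6] ang 13.4 cen-c [0.2 0. ] area 16642.0
  side c [614.  380.8] size [151.2 107.8] ang 13.5 cen-c [-0.2 -0.1] area 16171.875
  wrist None
tin [0.513 0.201 0.02 ]
tape [ 0.509 -0.19   0.02 ]
p1 [0.401 0.207 0.02 ]
p2 [0.32  0.193 0.02 ]
```

jog_arm:
  moves:
    - [[1.1,-3.2,1.6,0,0,0,100],[2.2,-6.4,3.2,0,0,0,100],[3.3,-9.6,4.8,0,0,0,100],[4.4,-12.8,6.4,0,0,0,100],[5.5,-16,8,0,0,0,100]]
  force: 15

```text
time: 0.57
eef_pos: [0.4882, 0.0553, 0.1635]
ee_rot: [-0.0, 0.707, 0.707, -0.0]
force: [1.0, 0.6, 0.3]
width: 1.002
finger_force: 0.0
```

jog_arm:
  moves:
    - [[1,-3,2.5,0,0,0,100],[2,-5.8,5,0,0,0,100],[2,-5.8,5,0,0,0,100],[2,-5.8,5,0,0,0,100],[2,-5.8,5,0,0,0,100]]

```text
time: 0.98
eef_pos: [0.4327, 0.075, 0.115]
ee_rot: [0.0, 0.707, 0.707, 0.001]
force: [0.8, 0.7, 0.7]
width: 0.997
finger_force: 0.0
```

jog_arm:
  moves:
    - [[0,0,3.5,0,0,0,100],[0,0,6.5,0,0,0,100],[0,0,8.4,0,0,0,100],[0,0,8.9,0,0,0,100],[0,0,8.9,0,0,0,60]]

```text
time: 1.4
eef_pos: [0.4327, 0.0747, 0.0252]
ee_rot: [-0.0, 0.707, 0.707, -0.0]
force: [0.4, 0.2, -0.1]
width: 0.977
finger_force: 0.0
```

jog_arm:
  moves:
    - [[0,0,0,0,0,0,40],[0,0,0,0,0,0,40],[0,0,0,0,0,0,40],[0,0,0,0,0,0,40],[0,0,0,0,0,0,40]]

```text
time: 1.82
eef_pos: [0.4331, 0.0752, 0.027]
ee_rot: [0.001, 0.707, 0.707, 0.001]
force: [-1.2, 0.4, 6.7]
width: 0.777
finger_force: 15.0
```

```bash
python3 - <<'E'
from h import *
print(env.sense()["width"],env.sense()["finger_force"],env.sense()["force"])
a=get_image("side")[200:360,220:430];b=get_image("scene")[160:300,280:460]
a=cv2.resize(a,(400,305),interpolation=3);b=cv2.resize(b,(392,305),interpolation=3)
cv2.imwrite("pics/g1.png",np.hstack([a,b])[:,:,::-1])
E
```

```text
0.7773702007427227 15.009294848277932 [-1.17037687  0.43919697  6.70014818]
```

View pics/g1.png

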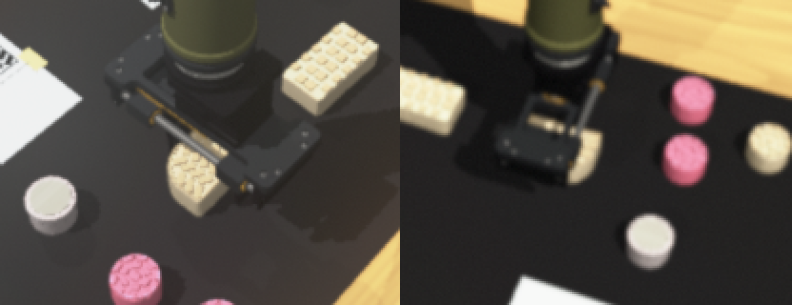

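The grasp is at 68 mm instead of 58 mm, so the cast must be turned by more than I estimated. In the wrist view its back edge runs (48,83)→(66,178), about 10° of slant. I'll open, back off and measure from overhead.

jog_arm:
  moves:
    - [[0,0,0,0,0,0,100],[0,0,0,0,0,0,100],[0,0,-2,0,0,0,100],[-1,0,-6,0,0,0,100],[-3,1,-9,0,0,0,100]]

```text
time: 2.33
eef_pos: [0.4405, 0.0469, 0.1168]
ee_rot: [-0.001, 0.705, 0.709, -0.0]
force: [1.9, -0.3, 0.9]
width: 0.981
finger_force: 0.0
```

jog_arm:
  moves:
    - [[-3,1,-2,0,0,0,100],[-5,2,-5,0,0,0,100],[-5,3,-8,0,0,0,100],[-5,3,-8,0,0,0,100],[-5,3,-8,0,0,0,100]]

```text
time: 2.75
eef_pos: [0.4736, -0.0052, 0.1974]
ee_rot: [0.002, 0.707, 0.707, 0.002]
force: [-0.3, -0.2, -0.5]
width: 1.002
finger_force: 0.0
```

```bash
python3 - <<'E'
from h import *
s=env.sense();I=get_image("wrist");cv2.imwrite("pics/w1.png",I[:,:,::-1]);print(s["eef_pos"])
m=rect(masks(I)[0],cam("wrist",s),.028)
show("toe",blob(m,.433,.075));show("tyre",blob(m,.418,-.086))
E
```

```text
[ 0.47363617 -0.00522134  0.19742853]
toe c [437.5  74.7] size [87.5 59. ] ang 90.0 cen-c [-2.2 -0.2] area 4655.25
tyre c [423.  -63.3] size [56.5 52. ] ang 90.0 cen-c [ 0.3 -0.6] area 2789.75
```

View pics/w1.png

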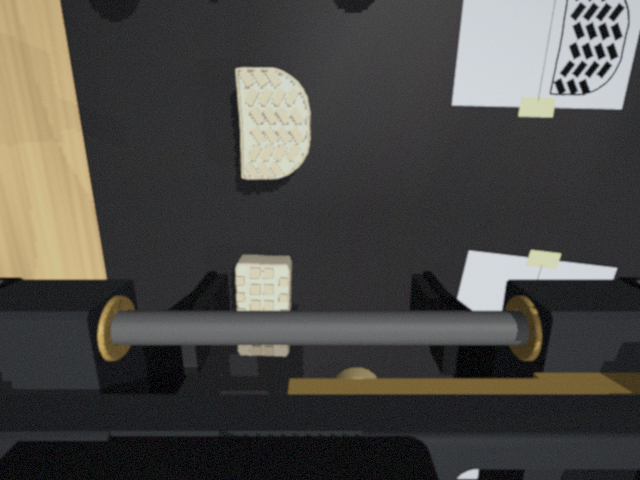

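Seen from overhead, the toe cast lies squarely at (437.5, 74.7) mm, 59×88 mm. Next I grasp it again with more closing time.

jog_arm:
  moves:
    - [[2.6,-1.2,2,0,0,0,100],[5.2,-2.4,4,0,0,0,100],[8,-3.6,6.5,0,0,0,100],[8,-3.6,9,0,0,0,100],[8,-3.6,12,0,0,0,100]]

```text
time: 3.22
eef_pos: [0.4342, 0.0772, 0.0739]
ee_rot: [-0.0, 0.705, 0.709, -0.0]
force: [1.3, -0.4, -0.6]
width: 1.002
finger_force: 0.0
```

jog_arm:
  moves:
    - [[0,0,2.5,0,0,0,100],[0,0,4.4,0,0,0,100],[0,0,5.0,0,0,0,100],[0,0,5.0,0,0,0,40],[0,0,5.0,0,0,0,40]]

```text
time: 3.63
eef_pos: [0.4346, 0.0752, 0.0246]
ee_rot: [-0.001, 0.707, 0.708, -0.001]
force: [-0.4, 0.2, 0.4]
width: 0.918
finger_force: 0.0
```

jog_arm:
  moves:
    - [[0,0,0,0,0,0,40],[0,0,0,0,0,0,40],[0,0,0,0,0,0,40],[0,0,0,0,0,0,40],[0,0,0,0,0,0,40]]

```text
time: 4.05
eef_pos: [0.4358, 0.0749, 0.0255]
ee_rot: [0.0, 0.707, 0.707, -0.0]
force: [-0.2, -0.2, -1.6]
width: 0.777
finger_force: 15.0
```

jog_arm:
  moves:
    - [[0,0,-0.5,0,0,0,40],[0,0,-2,0,0,0,40],[0,0,-4.5,0,0,0,40],[1,3,-6,0,0,0,40],[2.2,6.4,-6,0,0,0,40]]
  force: 20

```text
time: 4.47
eef_pos: [0.5018, 0.0966, 0.0895]
ee_rot: [0.002, 0.708, 0.707, 0.002]
force: [1.6, 0.2, -1.0]
width: 0.779
finger_force: 20.0
```

jog_arm:
  moves:
    - [[1.2,3.5,0,0,0,0.5,40],[2.4,7,0,0,0,1,40],[3.6,10.3,0,0,0,1,40],[4.4,12.6,0,0,0,1,40],[4.4,12.7,0,0,0,1,40]]

```text
time: 4.88
eef_pos: [0.6311, 0.1431, 0.0856]
ee_rot: [0.001, 0.713, 0.701, 0.002]
force: [-0.5, 0.4, -1.7]
width: 0.78
finger_force: 20.0
```

```bash
python3 - <<'E'
from h import *
s=env.sense();print(s["eef_pos"],s["ee_rot"],s["width"],s["finger_force"],s["force"])
a=get_image("side")[150:330,130:400];cv2.imwrite("pics/l1.png",cv2.resize(a,None,fx=2,fy=2)[:,:,::-1])
E
```

```text
[0.63112696 0.14314447 0.08563648] [5.23666970e-04 7.12953002e-01 7.01208606e-01 2.05751653e-03] 0.7799255895701379 20.001925915616994 [-0.47269085  0.37568567 -1.69344452]
```

View pics/l1.png

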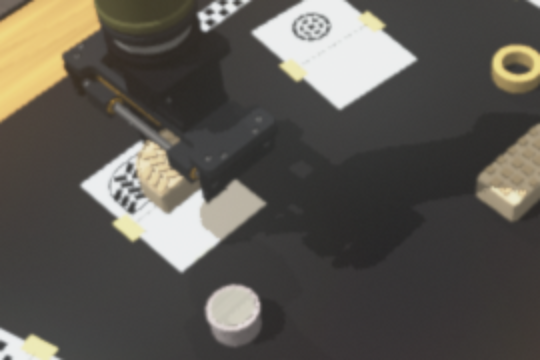

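The toe cast is held level over the blank half of its card. Next I lower it gently and check the numbers.

jog_arm:
  moves:
    - [[0,0,1.5,0,0,0,40],[0.0,0.1,3.5,0,0,0,40],[0.0,0.1,5.0,0,0,0,40],[0.0,0.1,5.4,0,0,0,40],[0.0,0.1,5.4,0,0,0,40]]

```text
time: 5.35
eef_pos: [0.6259, 0.1401, 0.0302]
ee_rot: [-0.001, 0.713, 0.701, -0.002]
force: [-0.0, -0.4, -1.4]
width: 0.778
finger_force: 20.0
```

jog_arm:
  moves:
    - [[0,0,0.2,0,0,0,40],[0,0,0.3,0,0,0,40],[0,0,0.4,0,0,0,40],[0,0,0.45,0,0,0,40],[0,0,0.45,0,0,0,40]]

```text
time: 5.77
eef_pos: [0.6283, 0.141, 0.0276]
ee_rot: [0.0, 0.713, 0.701, 0.0]
force: [-0.1, 0.7, -1.4]
width: 0.778
finger_force: 20.0
```

jog_arm:
  moves:
    - [[0,0,0.03,0,0,0,40],[0,0,0.06,0,0,0,40],[0,0,0.08,0,0,0,40],[0,0,0.08,0,0,0,40],[0,0,0.08,0,0,0,40]]

```text
time: 6.18
eef_pos: [0.6282, 0.141, 0.0267]
ee_rot: [0.0, 0.713, 0.701, 0.0]
force: [0.1, 0.6, 1.4]
width: 0.775
finger_force: 20.0
```

jog_arm:
  moves:
    - [[0,0,0,0,0,0,90],[0,0,0,0,0,0,100],[0,0,0,0,0,0,100],[0,0,-2,0,0,0,100],[0,0,-5,0,0,0,100]]

```text
time: 6.6
eef_pos: [0.6253, 0.1402, 0.0732]
ee_rot: [-0.002, 0.713, 0.701, -0.003]
force: [0.5, -0.4, 0.5]
width: 0.984
finger_force: 0.0
```

jog_arm:
  moves:
    - [[-2,-1,-3,0,0,0,100],[-5,-3,-5,0,0,0,100],[-8,-5,-7,0,0,-1,100],[-11,-7,-9,0,0,-1,100],[-14,-9,-11,0,0,-1,100]]

```text
time: 7.02
eef_pos: [0.5346, 0.0013, 0.1873]
ee_rot: [0.0, 0.707, 0.707, 0.0]
force: [0.5, -1.5, -0.4]
width: 0.997
finger_force: 0.0
```

jog_arm:
  moves:
    - [[-3.5,-2,0,0,0,0,100],[-7,-4,0,0,0,0,100],[-10.5,-6,0,0,0,0,100],[-14,-8,0,0,0,0,100],[-15.5,-9,0,0,0,0,100]]

```text
time: 7.43
eef_pos: [0.4427, -0.1577, 0.1866]
ee_rot: [0.001, 0.709, 0.705, -0.001]
force: [0.0, -0.0, -1.0]
width: 1.0
finger_force: 0.0
```

jog_arm:
  moves:
    - [[0,0,0,0,0,0,100],[0,0,0,0,0,0,100],[0,0,0,0,0,0,100],[0,0,0,0,0,0,100],[0,0,0,0,0,0,100]]

```text
time: 7.85
eef_pos: [0.4463, -0.1511, 0.1862]
ee_rot: [-0.0, 0.706, 0.708, 0.0]
force: [-0.8, 0.5, -1.3]
width: 0.998
finger_force: 0.0
```

```bash
python3 - <<'E'
from h import *
s=env.sense();I=get_image("wrist");cv2.imwrite("pics/w2.png",I[:,:,::-1]);print(s["eef_pos"],s["ee_rot"])
S=get_image("side");cv2.imwrite("pics/s2.png",S[:,:,::-1])
P,W=masks(I);m=rect(P,cam("wrist",s),.028);w=rect(W,cam("wrist",s),.0012)
show("tyre",blob(m,.418,-.086));show("heel",blob(m,.355,-.29));show("heelcard",blob(w,.596,-.348,.1,31));show("tipcard",blob(w,.686,-.104,.1,31))
E
```

```text
[ 0.44631777 -0.15109621  0.18621053] [-8.99811601e-06  7.06129062e-01  7.08083147e-01  6.11649032e-05]
tyre c [421.4 -91.7] size [95.3 50.5] ang 87.6 cen-c [-0.2 -0.3] area 4450.25
heel c [ 360.2 -292.5] size [55.  74.5] ang 90.0 cen-c [ 2.1 -1.6] area 3393.875
heelcard c [ 553.  -305.8] size [31.5 61. ] ang 90.0 cen-c [-4.9 -1.6] area 1550.75
tipcard c [ 677.6 -100.9] size [106.9 134.4] ang 83.0 cen-c [-8.7 -1.9] area 12404.625
```

View pics/w2.png

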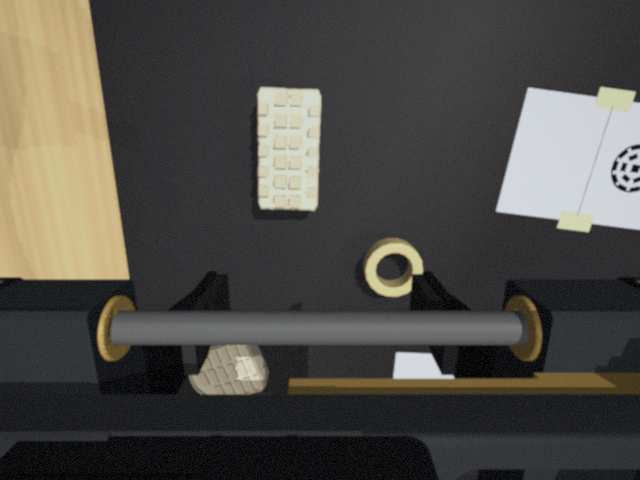

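The tyre cast is at wrist pixel (289,150), measured at (421,-92) mm with its size right and yaw −2.4°. The tape roll at (393,265) is well clear.

jog_arm:
  moves:
    - [[2.5,-1,1.5,0,0,1.2,100],[5,-2,4,0,0,2.4,100],[5.95,-2.5,7.5,0,0,2.4,100],[5.95,-2.5,10.5,0,0,2.4,100],[5.95,-2.5,11,0,0,2.4,100]]

```text
time: 8.37
eef_pos: [0.4168, -0.0912, 0.0719]
ee_rot: [-0.003, 0.721, 0.693, -0.002]
force: [-1.1, 0.5, -0.1]
width: 1.003
finger_force: 0.0
```

jog_arm:
  moves:
    - [[0,0,2.5,0,0,0,100],[0,0,4.4,0,0,0,100],[0,0,5.0,0,0,0,100],[0,0,5.0,0,0,0,40],[0,0,5.0,0,0,0,40]]

```text
time: 8.78
eef_pos: [0.4216, -0.0932, 0.0273]
ee_rot: [0.0, 0.722, 0.692, 0.0]
force: [0.1, 0.8, -0.0]
width: 0.919
finger_force: 0.0
```

jog_arm:
  moves:
    - [[0,0,0,0,0,0,40],[0,0,0,0,0,0,40],[0,0,0,0,0,0,40],[0,0,0,0,0,0,40],[0,0,0,0,0,0,40]]

```text
time: 9.2
eef_pos: [0.421, -0.0931, 0.0268]
ee_rot: [0.0, 0.722, 0.692, 0.0]
force: [-1.3, 1.0, 2.5]
width: 0.573
finger_force: 20.0
```

```bash
python3 - <<'E'
from h import *
S=cv2.imread("pics/s2.png")[:,:,::-1].copy();m=rect(masks(S)[0],cam("side"),.028+.0012)
show("toe side",blob(m,.628,.1414))
S=get_image("scene");m=rect(masks(S)[0],cam("scene"),.0292)
show("toe scene",blob(m,.628,.1414))
E
```

```text
toe side c [621.1 140.9] size [99.3 87.8] ang 87.6 cen-c [-1.2 -2.3] area 7671.625
toe scene c [641.3 135.1] size [100.4  82.7] ang 89.1 cen-c [-2.9 -0.7] area 7129.875
```

```bash
python3 - <<'E'
from h import *
S=cv2.imread("pics/s2.png");b=get_image("scene")[:,:,::-1]
a=cv2.resize(S[195:305,150:290],None,fx=2.8,fy=2.8,interpolation=2);b=cv2.resize(b[275:385,290:430],None,fx=2.8,fy=2.8,interpolation=2)
cv2.imwrite("pics/t1.png",np.hstack([a,b]))
E
```

```text
(no output)
```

View pics/t1.png

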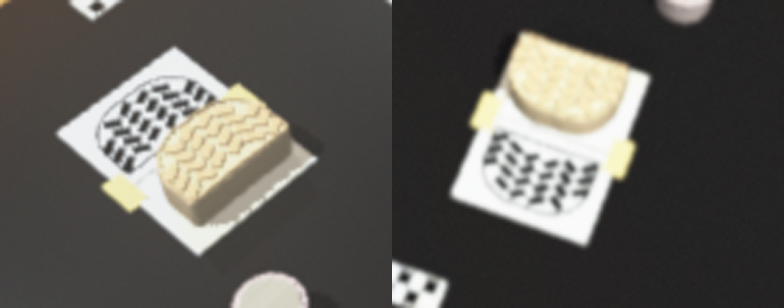

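The side crop shows the toe cast flat at (225,160), and the scene crop shows it at (568,85). It is on the blank half and points the same way as its print. Next I carry the tyre cast to its card.

jog_arm:
  moves:
    - [[0,0,-0.5,0,0,0,40],[0,0,-2.5,0,0,0,40],[0,0,-5.5,0,0,0,40],[2,0.6,-8,0,0,0,40],[5,1.5,-8,0,0,0,40]]

```text
time: 9.72
eef_pos: [0.4403, -0.0461, 0.111]
ee_rot: [0.003, 0.724, 0.69, 0.002]
force: [2.1, 0.3, -1.8]
width: 0.575
finger_force: 20.0
```

jog_arm:
  moves:
    - [[3.8,1.1,0,0,0,0,40],[7.6,2.2,0,0,0,0,40],[11.4,3.3,0,0,0,0,40],[15.2,4.4,0,0,0,0,40],[19,5.6,0,0,0,0,40]]

```text
time: 10.13
eef_pos: [0.5013, 0.1455, 0.1061]
ee_rot: [-0.0, 0.722, 0.692, -0.0]
force: [1.4, -0.5, -2.0]
width: 0.573
finger_force: 20.0
```

jog_arm:
  moves:
    - [[3.8,1.1,0,0,0,0,40],[7.6,2.2,0,0,0,0,40],[11.4,3.3,0,0,0,0,40],[15.2,4.4,0,0,0,0,40],[19,5.6,0,0,0,0,40]]

```text
time: 10.55
eef_pos: [0.5652, 0.3328, 0.1057]
ee_rot: [-0.0, 0.722, 0.692, -0.001]
force: [1.2, -0.1, -1.0]
width: 0.572
finger_force: 20.0
```

jog_arm:
  moves:
    - [[2,0.5,0,0,0,-5,40],[3.5,1,0,0,0,-10,40],[4,1.1,0,0,0,-15.8,40],[4,1.1,0,0,0,-15.8,40],[4,1.1,0,0,0,-15.8,40]]

```text
time: 10.97
eef_pos: [0.5776, 0.3704, 0.1054]
ee_rot: [-0.0, 0.621, 0.784, -0.001]
force: [0.7, -0.9, -2.3]
width: 0.573
finger_force: 20.0
```

```bash
python3 - <<'E'
from h import *
s=env.sense();I=get_image("wrist");R=rot(s["ee_rot"])
print(s["eef_pos"],"yaw",np.degrees(np.arctan2(R[1,1],R[0,1])),s["width"],s["force"],tool([.5776,.371,.1]))
P,W=masks(I);cm=cam("wrist",s);w=rect(W,cm,.0012);show("tyrecard",blob(w,.613,.381,.1,31))
cv2.imwrite("pics/w3.png",I[:,:,::-1])
E
```

```text
[0.57760349 0.3704076  0.1053689 ] yaw 13.26199472405241 0.5734610804485732 [ 0.67452419 -0.89501761 -2.29196965] [ 0.13784513 -0.00067089  0.55885294]
tyrecard c [610.8 382.3] size [154.  106.5] ang 13.0 cen-c [-0.8  0.9] area 15678.375
```

jog_arm:
  moves:
    - [[0.1,0,2,0,0,0,40],[0.1,0,4.5,0,0,0,40],[0.1,0,6.7,0,0,0,40],[0.1,0,7.3,0,0,0,40],[0.1,0,7.4,0,0,0,40]]

```text
time: 11.43
eef_pos: [0.5768, 0.3695, 0.0301]
ee_rot: [-0.0, 0.621, 0.784, -0.002]
force: [-1.1, -0.4, -1.4]
width: 0.576
finger_force: 20.0
```

jog_arm:
  moves:
    - [[0,0,0.1,0,0,0,40],[0,0,0.2,0,0,0,40],[0,0,0.28,0,0,0,40],[0,0,0.33,0,0,0,40],[0,0,0.33,0,0,0,40]]

```text
time: 11.85
eef_pos: [0.5783, 0.3721, 0.0298]
ee_rot: [0.0, 0.62, 0.785, 0.001]
force: [0.1, -0.7, -2.9]
width: 0.572
finger_force: 20.0
```

jog_arm:
  moves:
    - [[0,0,0.05,0,0,0,40],[0,0,0.1,0,0,0,40],[0,0,0.13,0,0,0,40],[0,0,0.13,0,0,0,40],[0,0,0.13,0,0,0,40]]

```text
time: 12.27
eef_pos: [0.5781, 0.3719, 0.0281]
ee_rot: [0.0, 0.62, 0.785, 0.0]
force: [-1.1, -0.9, 1.8]
width: 0.572
finger_force: 20.0
```

jog_arm:
  moves:
    - [[0,0,0,0,0,0,90],[0,0,0,0,0,0,100],[0,0,0,0,0,0,100],[0,0,-2,0,0,0,100],[0,0,-5,0,0,0,100]]

```text
time: 12.68
eef_pos: [0.5757, 0.3701, 0.0742]
ee_rot: [-0.001, 0.62, 0.785, -0.003]
force: [-0.3, 0.2, 0.1]
width: 0.864
finger_force: 0.0
```

jog_arm:
  moves:
    - [[-1,0,-4,0,0,0,100],[-4,0,-7,0,0,0,100],[-7,-1,-9,0,0,0,100],[-9,-2,-12,0,0,0,100],[-9,-2,-12,0,0,0,100]]

```text
time: 13.1
eef_pos: [0.5834, 0.2745, 0.2046]
ee_rot: [0.004, 0.623, 0.782, 0.003]
force: [0.8, 0.4, 0.6]
width: 0.995
finger_force: 0.0
```

jog_arm:
  moves:
    - [[0,0,0,0,0,0,100],[0,0,0,0,0,0,100],[0,0,0,0,0,0,100],[0,0,0,0,0,0,100],[0,0,0,0,0,0,100]]

```text
time: 13.52
eef_pos: [0.5785, 0.2805, 0.1962]
ee_rot: [-0.001, 0.619, 0.785, -0.001]
force: [0.8, 0.1, -0.8]
width: 0.997
finger_force: 0.0
```

```bash
python3 - <<'E'
from h import *
s=env.sense();I=get_image("wrist");R=rot(s["ee_rot"])
print(s["eef_pos"],"yaw",np.degrees(np.arctan2(R[1,1],R[0,1])),tool([.355,.289,.028]))
P,W=masks(I);cm=cam("wrist",s)
h=cv2.cvtColor(I,cv2.COLOR_RGB2HSV);W2=(h[...,2]>140).astype(np.uint8)*255
m=rect(P,cm,.0292)
show("tyre",blob(m,.577,.372,.06));show("toe",blob(m,.628,.1414,.05));show("tip",blob(rect(P,cm,.028),.355,.289))
show("tyrecard",blob(rect(W2,cm,.0012),.613,.381,.095,31));show("toecard",blob(rect(W2,cm,.0012),.665,.1406,.095,31))
cv2.imwrite("pics/w4.png",I[:,:,::-1])
E
```

```text
[0.57846444 0.28054518 0.19618715] yaw 13.502716065638838 [  6.05284713 -21.51423693  16.87996241]
tyre c [577.3 371.6] size [48.5 95.9] ang 14.0 cen-c [ 0.4 -0.2] area 4315.125
toe c [628.5 150.2] size [64.6 39.8] ang 13.7 cen-c [ 1.7 -0.2] area 2303.75
tip c [361.8 291.3] size [61.1 44.6] ang 25.0 cen-c [ 0.  -0.7] area 2193.0
tyrecard c [613.  382.6] size [150.1 122.2] ang 14.0 cen-c [-0.1  0.2] area 17175.375
toecard c [661.  138.2] size [156.4  43.4] ang 13.6 cen-c [ 0.1 -0.5] area 6355.125
```

View pics/w4.png

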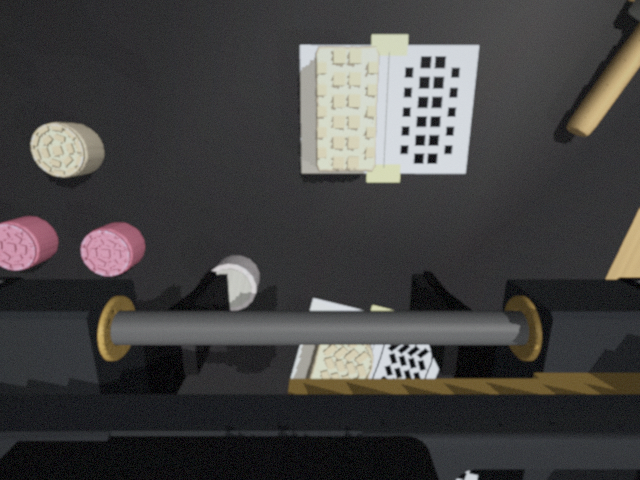

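The tyre cast sits centred at (345,110) beside its print; it measures (577.3, 371.6) mm, yaw 14°. The tip cast is at pixel (62,150). I'll take an overhead look before grasping it.

jog_arm:
  moves:
    - [[-0.2,-3.8,0,0,0,0,100],[-0.4,-7.6,0,0,0,0,100],[-0.6,-11.4,0,0,0,0,100],[-0.8,-15.2,0,0,0,0,100],[-0.9,-18,0,0,0,0,100]]

```text
time: 13.98
eef_pos: [0.4033, 0.2286, 0.1968]
ee_rot: [-0.0, 0.619, 0.785, -0.001]
force: [-0.9, 0.1, 0.6]
width: 1.003
finger_force: 0.0
```

jog_arm:
  moves:
    - [[-0.1,-2,1,0,0,0,100],[-0.1,-3,2,0,0,0,100],[-0.1,-3,2,0,0,0,100],[-0.1,-3,2,0,0,0,100],[-0.1,-3,2,0,0,0,100]]

```text
time: 14.4
eef_pos: [0.3783, 0.2218, 0.1782]
ee_rot: [0.0, 0.62, 0.785, 0.001]
force: [-0.2, -0.2, 0.3]
width: 1.005
finger_force: 0.0
```

```bash
python3 - <<'E'
from h import *
s=env.sense();I=get_image("wrist");R=rot(s["ee_rot"])
P,W=masks(I);cm=cam("wrist",s);d=blob(rect(P,cm,.028),.355,.289)
show("tip",d);print(s["eef_pos"],"yaw",np.degrees(np.arctan2(R[1,1],R[0,1])),tool([*d['c'],.026]))
E
```

```text
tip c [356. 289.] size [44. 45.] ang 90.0 cen-c [-0. -0.] area 1575.375
[0.37834723 0.22178507 0.17820561] yaw 13.408588645837865 [ 7.04348655 -0.6489147  15.22869402]
```

jog_arm:
  moves:
    - [[3,-0.3,1.5,0,0,0,100],[6,-0.65,3.5,0,0,0,100],[7.05,-0.65,6,0,0,0,100],[7.05,-0.65,9.5,0,0,0,100],[7.05,-0.65,10.2,0,0,0,100]]

```text
time: 14.87
eef_pos: [0.3525, 0.2877, 0.0717]
ee_rot: [-0.002, 0.619, 0.785, -0.003]
force: [-0.2, -1.0, -0.1]
width: 1.001
finger_force: 0.0
```

jog_arm:
  moves:
    - [[0,0,2.5,0,0,0,100],[0,0,4.4,0,0,0,100],[0,0,5.0,0,0,0,100],[0,0,5.0,0,0,0,30],[0,0,5.0,0,0,0,30]]
  force: 12

```text
time: 15.28
eef_pos: [0.3556, 0.2886, 0.0266]
ee_rot: [0.0, 0.62, 0.785, 0.0]
force: [-0.8, -0.4, 0.1]
width: 0.923
finger_force: 0.0
```

jog_arm:
  moves:
    - [[0,0,0,0,0,0,30],[0,0,0,0,0,0,30],[0,0,0,0,0,0,30],[0,0,0,0,0,0,30],[0,0,0,0,0,0,30]]

```text
time: 15.7
eef_pos: [0.355, 0.2884, 0.0261]
ee_rot: [0.0, 0.62, 0.785, 0.0]
force: [0.0, -0.7, 0.3]
width: 0.555
finger_force: 0.0
```

jog_arm:
  moves:
    - [[0,0,0,0,0,0,30],[0,0,0,0,0,0,30],[0,0,-0.5,0,0,0,30],[0,0,-2.5,0,0,0,30],[0,0,-5.5,0,0,0,30]]

```text
time: 16.12
eef_pos: [0.3525, 0.2867, 0.079]
ee_rot: [-0.001, 0.62, 0.785, -0.003]
force: [0.9, -0.2, 0.4]
width: 0.51
finger_force: 12.0
```

jog_arm:
  moves:
    - [[0,0,-2.5,0,0,0,30],[0,0,-2.5,0,0,0,30],[0,0,-2.5,0,0,0,30],[0,0,-2.5,0,0,0,30],[0,0,-2.5,0,0,0,30]]

```text
time: 16.53
eef_pos: [0.3538, 0.2876, 0.1044]
ee_rot: [-0.0, 0.62, 0.785, -0.001]
force: [0.3, 0.3, -0.6]
width: 0.513
finger_force: 12.0
```

```bash
python3 - <<'E'
from h import *
s=env.sense();R=rot(s["ee_rot"])
print(s["eef_pos"],"yaw",np.degrees(np.arctan2(R[1,1],R[0,1])),s["width"],s["finger_force"],tool([.6493,-.0995,.1]))
E
```

```text
[0.35380283 0.28757608 0.10444051] yaw 13.402352752750822 0.5127292725994371 11.999781515914947 [-44.50233808  19.77400994   0.43851386]
```

jog_arm:
  moves:
    - [[-3.65,1.62,0,0,0,0,30],[-7.3,3.24,0,0,0,0,30],[-10.95,4.86,0,0,0,0,30],[-14.6,6.48,0,0,0,0,30],[-18.25,8.1,0,0,0,0,30]]

```text
time: 16.95
eef_pos: [0.4757, 0.1277, 0.1043]
ee_rot: [-0.001, 0.62, 0.785, -0.001]
force: [0.0, 1.2, 0.8]
width: 0.514
finger_force: 12.0
```

jog_arm:
  moves:
    - [[-3.65,1.62,0,0,0,0,30],[-7.3,3.24,0,0,0,0,30],[-10.95,4.86,0,0,0,0,30],[-14.6,6.48,0,0,0,0,30],[-18.25,8.1,0,0,0,0,30]]

```text
time: 17.37
eef_pos: [0.5967, -0.0309, 0.1038]
ee_rot: [-0.001, 0.62, 0.785, -0.001]
force: [1.3, 1.5, -0.0]
width: 0.512
finger_force: 12.0
```

jog_arm:
  moves:
    - [[-3.5,1.6,0,0,0,0,30],[-6.5,3,0,0,0,0,30],[-8,3.55,0,0,0,0,30],[-8,3.55,0,0,0,0,30],[-8,3.55,0,0,0,0,30]]

```text
time: 17.78
eef_pos: [0.6489, -0.0996, 0.1034]
ee_rot: [-0.002, 0.621, 0.784, -0.001]
force: [-0.2, 0.0, -0.5]
width: 0.514
finger_force: 12.0
```

```bash
python3 - <<'E'
from h import *
s=env.sense();I=get_image("wrist");R=rot(s["ee_rot"]);cm=cam("wrist",s);P,W=masks(I)
print(s["eef_pos"],"yaw",np.degrees(np.arctan2(R[1,1],R[0,1])),s["width"],s["finger_force"],tool([.6493,-.0995,.028]))
show("toe",blob(rect(P,cm,.0292),.628,.1414,.05));W=(cv2.cvtColor(I,cv2.COLOR_RGB2HSV)[...,2]>140).astype(np.uint8)*255;show("toecard",blob(rect(W,cm,.0012),.665,.1406,.095,31))
E
```

```text
[ 0.64894667 -0.0996244   0.10341044] yaw 13.287784821711641 0.5135722626101514 11.99984501581639 [-0.19387728  0.03264652  7.57858587]
toe None
toecard None
```

jog_arm:
  moves:
    - [[0,0,2,0,0,0,30],[0,0,4.5,0,0,0,30],[0,0,6.6,0,0,0,30],[0,0,7.2,0,0,0,30],[0,0,7.3,0,0,0,30]]

```text
time: 18.25
eef_pos: [0.6476, -0.0966, 0.0303]
ee_rot: [-0.002, 0.619, 0.786, -0.001]
force: [-1.1, -0.0, -0.5]
width: 0.514
finger_force: 12.0
```

jog_arm:
  moves:
    - [[0,0,0.05,0,0,0,30],[0,0,0.12,0,0,0,30],[0,0,0.18,0,0,0,30],[0,0,0.22,0,0,0,30],[0,0,0.22,0,0,0,30]]

```text
time: 18.67
eef_pos: [0.6505, -0.0989, 0.0314]
ee_rot: [0.001, 0.62, 0.785, 0.0]
force: [-0.2, -0.1, -0.6]
width: 0.514
finger_force: 12.0
```

jog_arm:
  moves:
    - [[0,0,0.1,0,0,0,30],[0,0,0.2,0,0,0,30],[0,0,0.28,0,0,0,30],[0,0,0.33,0,0,0,30],[0,0,0.33,0,0,0,30]]

```text
time: 19.08
eef_pos: [0.6499, -0.0988, 0.0274]
ee_rot: [-0.0, 0.62, 0.785, -0.0]
force: [-0.3, 0.3, 1.9]
width: 0.512
finger_force: 12.0
```

jog_arm:
  moves:
    - [[0,0,0.02,0,0,0,30],[0,0,0.04,0,0,0,30],[0,0,0.06,0,0,0,30],[0,0,0.06,0,0,0,30],[0,0,0.06,0,0,0,30]]

```text
time: 19.5
eef_pos: [0.6499, -0.0988, 0.0273]
ee_rot: [0.0, 0.62, 0.785, -0.0]
force: [-2.5, 0.3, 6.5]
width: 0.513
finger_force: 12.0
```

jog_arm:
  moves:
    - [[0,0,-0.06,0,0,0,100],[0,0,-0.06,0,0,0,100],[0,0,-0.06,0,0,0,100],[0,0,-0.06,0,0,0,100],[0,0,-3,0,0,0,100]]

```text
time: 19.92
eef_pos: [0.6454, -0.0983, 0.0504]
ee_rot: [-0.005, 0.62, 0.785, -0.003]
force: [-0.7, -0.6, -0.1]
width: 0.804
finger_force: 0.0
```

jog_arm:
  moves:
    - [[0,0,-4,0,0,0,100],[-1,-2,-7.5,0,0,0,100],[-2.4,-5.5,-9,0,0,0,100],[-4,-9,-11,0,0,0,100],[-5.6,-12.6,-12.5,0,0,0,100]]

```text
time: 20.33
eef_pos: [0.5416, -0.1816, 0.1824]
ee_rot: [0.001, 0.619, 0.785, 0.0]
force: [1.7, -1.8, 1.2]
width: 0.998
finger_force: 0.0
```

jog_arm:
  moves:
    - [[-1.6,-3.6,0,0,0,7,100],[-3.2,-7.2,0,0,0,14,100],[-4.8,-10.8,0,0,0,21,100],[-6.4,-14.4,0,0,0,28,100],[-8,-18,0,0,0,35,100]]

```text
time: 20.75
eef_pos: [0.3838, -0.3017, 0.1809]
ee_rot: [0.0, 0.829, 0.56, 0.0]
force: [0.4, -0.9, -0.0]
width: 0.999
finger_force: 0.0
```

```bash
python3 - <<'E'
from h import *
s=env.sense();R=rot(s["ee_rot"])
print(s["eef_pos"],"yaw",np.degrees(np.arctan2(R[1,1],R[0,1])),tool([.319,-.352,.18]))
I=get_image("side")
m=rect(masks(I)[0],cam("side"),.0292);show("tip",blob(m,.649,-.1,.05))
E
```

```text
[ 0.38379365 -0.30166782  0.18092878] yaw -21.936597620670817 [-7.08935817 -4.13002157  0.08945896]
tip c [ 646.2 -105.4] size [61.3 92.2] ang 52.3 cen-c [-5.   0.6] area 4417.5
```

jog_arm:
  moves:
    - [[-3,-2,0,0,0,4,100],[-6,-3.5,0,0,0,8,100],[-7,-4.1,0,0,0,8,100],[-7,-4.1,0,0,0,8,100],[-7,-4.1,0,0,0,8,100]]

```text
time: 21.22
eef_pos: [0.3218, -0.3506, 0.1808]
ee_rot: [0.0, 0.864, 0.503, 0.0]
force: [0.2, 1.0, 0.5]
width: 1.002
finger_force: 0.0
```

```bash
python3 - <<'E'
from h import *
s=env.sense();R=rot(s["ee_rot"]);I=get_image("wrist");P,W=masks(I);cm=cam("wrist",s)
print(s["eef_pos"],"yaw",np.degrees(np.arctan2(R[1,1],R[0,1])))
d=blob(rect(P,cm,.028),.355,-.292);show("heel",d);print(tool([*d['c'],.026]))
show("heelcard",blob(rect(W,cm,.0012),.596,-.3485,.1,31))
cv2.imwrite("pics/w5.png",I[:,:,::-1])
E
```

```text
[ 0.32181312 -0.35064191  0.18080554] yaw -29.616991308248647
heel c [ 355.6 -295.2] size [66.2 58.3] ang 18.0 cen-c [2.5 0.8] area 3431.0
[ 6.38197623  0.16733233 15.48195901]
heelcard c [ 569.5 -344.9] size [106.5  97.3] ang 87.3 cen-c [-5.8 -0.7] area 8848.25
```

View pics/w5.png

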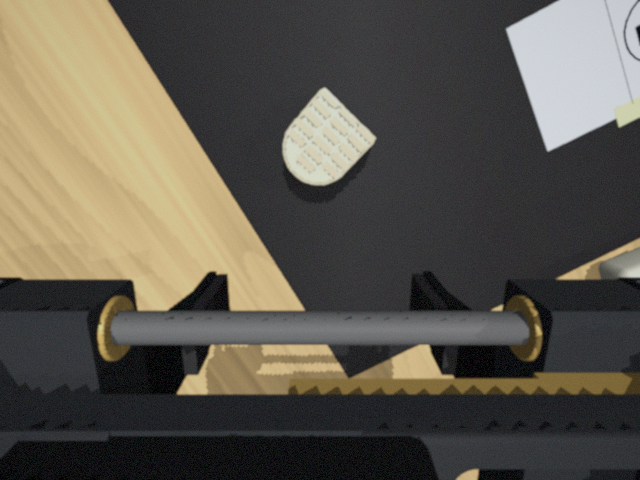

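The heel cast is at pixel (325,137), measured (355.6, -295.2) mm, yaw 18°, straight edge facing +x.

jog_arm:
  moves:
    - [[1.5,0.1,1,0,0,7,100],[3,0.2,2,0,0,14,100],[4.5,0.3,4,0,0,21,100],[6,0.5,6,0,0,28,100],[6.75,0.5,8,0,0,35,100]]

```text
time: 21.68
eef_pos: [0.3622, -0.2914, 0.1001]
ee_rot: [-0.0, 0.976, 0.22, 0.001]
force: [0.0, -0.5, -0.1]
width: 1.002
finger_force: 0.0
```

jog_arm:
  moves:
    - [[0,0,1,0,0,7.1,100],[0,0,2,0,0,7.4,100],[0,0,2,0,0,7.4,100],[0,0,2,0,0,7.4,100],[0,0,2,0,0,7.4,100]]

```text
time: 22.1
eef_pos: [0.36, -0.2948, 0.0815]
ee_rot: [0.0, 0.987, 0.158, 0.001]
force: [0.3, -0.2, -0.2]
width: 0.999
finger_force: 0.0
```

```bash
python3 - <<'E'
from h import *
s=env.sense();R=rot(s["ee_rot"])
print(s["eef_pos"],"yaw",np.degrees(np.arctan2(R[1,1],R[0,1])),tool([.3604,-.2937,.026]))
E
```

```text
[ 0.35999497 -0.29480573  0.081502  ] yaw -71.85476824337856 [ 0.06804221 -0.09826582  5.55016193]
```

jog_arm:
  moves:
    - [[0.05,-0.1,2.5,0,0,0,100],[0.05,-0.1,4.7,0,0,0,100],[0.05,-0.1,5.5,0,0,0,100],[0.05,-0.1,5.5,0,0,0,40],[0.05,-0.1,5.5,0,0,0,40]]
  force: 20

```text
time: 22.52
eef_pos: [0.3597, -0.2939, 0.0264]
ee_rot: [0.0, 0.988, 0.157, 0.0]
force: [0.3, -0.5, 0.2]
width: 0.921
finger_force: 0.0
```

jog_arm:
  moves:
    - [[0,0,0,0,0,0,40],[0,0,0,0,0,0,40],[0,0,0,0,0,0,40],[0,0,0,0,0,0,40],[0,0,0,0,0,0,40]]

```text
time: 22.93
eef_pos: [0.36, -0.2939, 0.0267]
ee_rot: [0.001, 0.988, 0.156, 0.001]
force: [0.3, 0.9, 5.9]
width: 0.668
finger_force: 20.0
```

```bash
python3 - <<'E'
from h import *
s=env.sense();R=rot(s["ee_rot"])
print(s["eef_pos"],"yaw",np.degrees(np.arctan2(R[1,1],R[0,1])),s["width"],tool([.564,-.3472,.1]))
E
```

```text
[ 0.36001274 -0.29390661  0.02673446] yaw -71.99697033561628 0.6676196504164755 [17.76072056 11.3828675  -7.29214734]
```

jog_arm:
  moves:
    - [[0,0,-0.5,0,0,0,40],[0,0,-2.5,0,0,0,40],[0,0,-5.5,0,0,0,40],[1.5,1,-7.3,0,0,0,40],[4.5,2.9,-7.3,0,0,0,40]]

```text
time: 23.35
eef_pos: [0.4102, -0.3088, 0.1028]
ee_rot: [0.002, 0.988, 0.155, 0.001]
force: [1.0, -2.0, -1.6]
width: 0.669
finger_force: 20.0
```

jog_arm:
  moves:
    - [[3.3,2.1,0,0,0,5,40],[6.6,4.2,0,0,0,10,40],[9.9,6.3,0,0,0,15,40],[12.5,8,0,0,0,20,40],[13.3,8.5,0,0,0,20.3,40]]

```text
time: 23.77
eef_pos: [0.5685, -0.3463, 0.0982]
ee_rot: [0.0, 1.0, -0.02, 0.001]
force: [0.6, 0.5, -1.0]
width: 0.667
finger_force: 20.0
```

jog_arm:
  moves:
    - [[0,0,2,0,0,0,40],[0,0,3,0,0,0,40],[0,0,3,0,0,0,40],[0,0,3,0,0,0,40],[0,0,3,0,0,0,40]]

```text
time: 24.18
eef_pos: [0.5633, -0.3471, 0.0693]
ee_rot: [0.0, 1.0, -0.02, -0.0]
force: [-0.2, 0.8, -1.1]
width: 0.667
finger_force: 20.0
```

```bash
python3 - <<'E'
from h import *
s=env.sense();R=rot(s["ee_rot"])
print(s["eef_pos"],"yaw",np.degrees(np.arctan2(R[1,1],R[0,1])),s["width"],tool([.564,-.3472,.028]))
I=get_image("wrist");cm=cam("wrist",s)
W=masks(I)[1];show("heelcard",blob(rect(W,cm,.0012),.596,-.3485,.1,31));cv2.imwrite("pics/w6.png",I[:,:,::-1])
E
```

```text
[ 0.56325262 -0.34711901  0.06933063] yaw -92.32626008599954 0.6671675580103014 [0.0750499  0.0043812  4.13306284]
heelcard c [ 603.9 -346.3] size [106.4 131.8] ang 87.6 cen-c [ 2.7 -0.6] area 13388.875
```

jog_arm:
  moves:
    - [[0.05,0,1.5,0,0,0,40],[0.05,0,3,0,0,0,40],[0.05,0,3.6,0,0,0,40],[0.05,0,3.8,0,0,0,40],[0.05,0,3.8,0,0,0,40]]

```text
time: 24.65
eef_pos: [0.5642, -0.3469, 0.031]
ee_rot: [-0.0, 1.0, -0.02, -0.0]
force: [0.6, -1.0, -1.7]
width: 0.669
finger_force: 20.0
```

jog_arm:
  moves:
    - [[0,0,0.1,0,0,0,40],[0,0,0.2,0,0,0,40],[0,0,0.26,0,0,0,40],[0,0,0.3,0,0,0,40],[0,0,0.3,0,0,0,40]]

```text
time: 25.07
eef_pos: [0.5646, -0.3469, 0.0281]
ee_rot: [0.0, 1.0, -0.02, 0.0]
force: [-0.9, 0.3, -0.4]
width: 0.663
finger_force: 20.0
```

jog_arm:
  moves:
    - [[0,0,0.03,0,0,0,40],[0,0,0.05,0,0,0,40],[0,0,0.05,0,0,0,40],[0,0,0.05,0,0,0,40],[0,0,0.05,0,0,0,40]]

```text
time: 25.48
eef_pos: [0.5646, -0.3469, 0.028]
ee_rot: [0.0, 1.0, -0.02, 0.0]
force: [-2.1, 1.0, 5.2]
width: 0.663
finger_force: 20.0
```

jog_arm:
  moves:
    - [[0,0,-0.05,0,0,0,100],[0,0,-0.05,0,0,0,100],[0,0,-0.05,0,0,0,100],[0,0,-1,0,0,0,100],[0,0,-4,0,0,0,100]]

```text
time: 25.9
eef_pos: [0.5611, -0.3449, 0.0628]
ee_rot: [-0.002, 1.0, -0.02, -0.004]
force: [-0.7, 1.0, -1.6]
width: 0.948
finger_force: 0.0
```

jog_arm:
  moves:
    - [[0,0,-4,0,0,0,100],[-2,0,-7,0,0,0,100],[-5,-1,-10,0,0,0,100],[-6,-3,-13,0,0,0,100],[-6,-3,-13,0,0,0,100]]

```text
time: 26.32
eef_pos: [0.507, -0.3136, 0.2054]
ee_rot: [0.002, 1.0, -0.02, 0.005]
force: [1.0, 0.1, 3.1]
width: 1.002
finger_force: 0.0
```

jog_arm:
  moves:
    - [[0,0,0,0,0,0,100],[0,0,0,0,0,0,100],[0,0,0,0,0,0,100],[0,0,0,0,0,0,100],[0,0,0,0,0,0,100]]

```text
time: 26.73
eef_pos: [0.5053, -0.3146, 0.1958]
ee_rot: [-0.0, 1.0, -0.02, -0.001]
force: [-0.3, -0.8, -0.2]
width: 1.0
finger_force: 0.0
```

```bash
cat > chk.py <<'E'
from h import *
import sys
def chk(n,c,b,f):
    s=env.sense();I=get_image("wrist");cm=cam("wrist",s);cv2.imwrite(f"pics/{f}.png",I[:,:,::-1])
    h=cv2.cvtColor(I,cv2.COLOR_RGB2HSV);print(n,s["eef_pos"].round(4))
    W=((h[...,2]>140)&(h[...,1]<130)).astype(np.uint8)*255
    show("card",blob(rect(W,cm,.0012),*c,.12,31))
    T=((h[...,2]>120)&(h[...,1]>38)).astype(np.uint8)*255
    show("cast",blob(rect(T,cm,.0292),*b,.055))
E
python3 -c "
from chk import *
chk('heel',(.596,-.348),(.559,-.347),'c1')"
```

```text
heel [ 0.5053 -0.3146  0.1958]
card c [ 595.5 -346. ] size [122.4 149.5] ang 87.7 cen-c [-0.1 -0.1] area 17202.0
cast c [ 585.8 -391. ] size [11.  14.5] ang 90.0 cen-c [-0.8  0.6] area 122.125
```

View pics/c1.png

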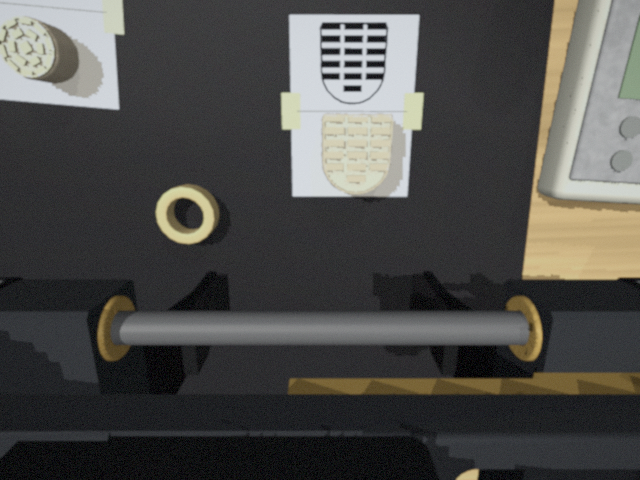

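The heel cast is at pixel (357,150), aligned with its print and about 2 mm to the right of the card's midline. The tip cast is at (28,48) and the tape at (187,214) is untouched. I'll tune the mask, then measure both this card and, from closer, the toe and tip.

jog_arm:
  moves:
    - [[1,-4,0,0,0,0,100],[2,-8,0,0,0,0,100],[3,-12,0,0,0,0,100],[4,-16,0,0,0,0,100],[4.5,-19,0,0,0,0,100]]

```text
time: 27.2
eef_pos: [0.5593, -0.1221, 0.1968]
ee_rot: [-0.001, 1.0, -0.018, -0.0]
force: [0.8, -0.4, -0.6]
width: 1.001
finger_force: 0.0
```

jog_arm:
  moves:
    - [[0,0,0,0,0,0,100],[0,0,0,0,0,0,100],[0,0,0,0,0,0,100],[0,0,0,0,0,0,100],[0,0,0,0,0,0,100]]

```text
time: 27.62
eef_pos: [0.5578, -0.1285, 0.1971]
ee_rot: [0.0, 1.0, -0.022, -0.0]
force: [-0.1, 0.2, -0.3]
width: 1.001
finger_force: 0.0
```

```bash
cat > chk.py <<'E'
from h import *
def meas(f,s,items):
    I=cv2.imread(f"pics/{f}.png")[:,:,::-1].copy();cm=cam("wrist",s);h=cv2.cvtColor(I,cv2.COLOR_RGB2HSV)
    H,S,V=[h[...,i].astype(int) for i in range(3)]
    u=lambda b:b.astype(np.uint8)*255
    B=u((V>90)&(S<130)); T=u((V>100)&(S>25)&(H<24))
    for n,c,b in items:
        show(n+" card",blob(rect(u((V>90)&(S<60)),cm,.0012),*c,.083,31));show(n+" cast",blob(rect(T,cm,.0292),*b,.048))
def snap(f):
    s=env.sense();cv2.imwrite(f"pics/{f}.png",get_image("wrist")[:,:,::-1]);return s
HEEL=('heel',(.596,-.348),(.559,-.347));TIP=('tip',(.686,-.104),(.649,-.0995));TOE=('toe',(.665,.1406),(.628,.1414))
E
python3 - <<'E'
from chk import *
I=cv2.cvtColor(cv2.imread("pics/c1.png"),cv2.COLOR_BGR2HSV)
for u,v in((357,150),(335,135),(298,150),(300,60),(290,110),(357,190)):print((u,v),I[v,u])
s=snap("c2");s1=dict(ee_rot=np.array([0,1,-.0202,-.0005]),eef_pos=np.array([.5053,-.3146,.1958]));s1["ee_rot"]/=np.linalg.norm(s1["ee_rot"])
meas("c1",s1,[HEEL]);print(s["eef_pos"]);meas("c2",s,[TIP,TOE])
E
```

```text
(357, 150) [ 34  21 211]
(335, 135) [ 26  28 180]
(298, 150) [108  11 224]
(300, 60) [105  12 220]
(290, 110) [ 35  38 217]
(357, 190) [ 35  24 211]
heel card c [ 595.6 -346. ] size [123.9 151.2] ang 87.5 cen-c [ 0.  -0.3] area 16960.875
heel cast c [ 552.8 -323.5] size [ 8.  11.5] ang 90.0 cen-c [ 0.2 -0. ] area 87.5
[ 0.55778342 -0.12853804  0.19709248]
tip card c [ 671.9 -101.4] size [124.7 128.3] ang 87.6 cen-c [ 2.7 -0.1] area 14416.375
tip cast None
toe card c [657.3 110.4] size [ 68.2 160.2] ang 74.4 cen-c [-2.   5.7] area 8679.25
toe cast c [629.  105.1] size [26.5 54.9] ang 76.7 cen-c [-1.2  1.7] area 1176.5
```

jog_arm:
  moves:
    - [[0,-4,0,0,0,0,100],[0,-8,0,0,0,0,100],[0,-12,0,0,0,0,100],[0,-16,0,0,0,0,100],[0,-20,0,0,0,0,100]]

```text
time: 28.08
eef_pos: [0.5663, 0.074, 0.1975]
ee_rot: [0.0, 1.0, -0.021, 0.0]
force: [-0.4, -0.4, 0.6]
width: 1.0
finger_force: 0.0
```

jog_arm:
  moves:
    - [[0,-3,0,0,0,0,100],[0,-5,0,0,0,0,100],[0,-5,0,0,0,0,100],[0,-5,0,0,0,0,100],[0,-5,0,0,0,0,100]]

```text
time: 28.5
eef_pos: [0.5686, 0.1213, 0.1971]
ee_rot: [0.001, 1.0, -0.021, -0.0]
force: [-0.1, -0.3, 0.4]
width: 1.001
finger_force: 0.0
```

```bash
sed -i 's/T=u(.*$/T=u((V>110)\&(S>13)\&(H>12)\&(H<50)); C=u((V>150)\&(S<40)\&(H>80)\&(H<135))/; s/rect(u((V>90)&(S<60)),cm/rect(C,cm/; s/,.083,31/,.088,31/; s/,.048)/,.05,9)/' chk.py
python3 - <<'E'
from chk import *
s=snap("c3")
g=lambda p,q:dict(eef_pos=np.array(p),ee_rot=np.array(q)/np.linalg.norm(q))
meas("c1",g([.5053,-.3146,.1958],[0,1,-.0202,-.0005]),[HEEL]);meas("c2",g([.5578,-.1285,.1971],[0,1,-.0215,0]),[TIP]);print(s["eef_pos"],s["ee_rot"]);meas("c3",s,[TOE])
E
```

```text
heel card c [ 595.8 -346.1] size [106.7 149.6] ang 87.6 cen-c [8.5 5.5] area 13454.125
heel cast c [ 558.8 -352. ] size [66.9 66.3] ang 87.4 cen-c [ 1.3 -0.1] area 3969.5
tip card c [ 675.2 -100.4] size [106.7 129.9] ang 83.2 cen-c [-1.7 -0.6] area 13335.125
tip cast c [ 642.9 -105.5] size [61.5 42.6] ang 46.7 cen-c [ 1.6 -0.4] area 2090.75
[0.56856696 0.12127164 0.19711523] [ 6.20900083e-04  9.99774130e-01 -2.12438459e-02 -4.86179988e-05]
toe card c [663.9 142.7] size [106.6 149.7] ang 88.8 cen-c [10.7  5.8] area 13039.75
toe cast c [629.3 138. ] size [90.  63.5] ang 90.0 cen-c [-1.7  0.1] area 5021.25
```

View pics/c3.png

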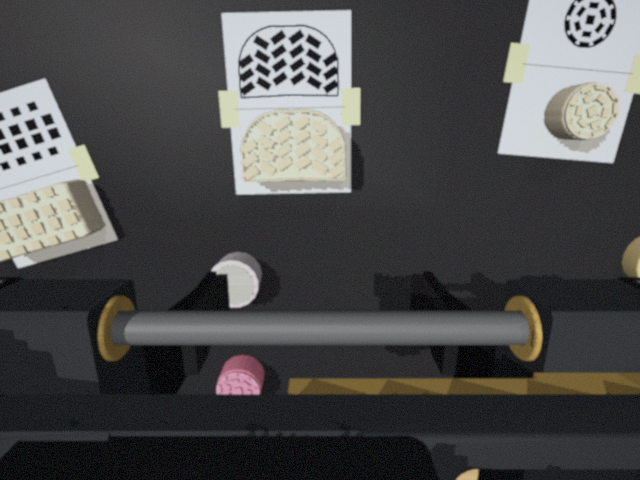

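```bash
sed -i 's/def blob(m,x,y,rad=0.07,close=15):/def blob(m,x,y,rad=0.07,close=15,op=9):/; s/np.ones((9,9)))/cv2.getStructuringElement(cv2.MORPH_ELLIPSE,(op,op)))/' h.py; sed -i 's/,.05,9)/,.055,15,61)/' chk.py
python3 - <<'E'
from chk import *
g=lambda p,q:dict(eef_pos=np.array(p),ee_rot=np.array(q)/np.linalg.norm(q))
meas("c1",g([.5053,-.3146,.1958],[0,1,-.0202,-.0005]),[HEEL]);meas("c2",g([.5578,-.1285,.1971],[0,1,-.0215,0]),[TIP])
meas("c3",g([.56857,.12127,.1971],[.0006,.99977,-.02124,0]),[TOE])
I=cv2.cvtColor(cv2.imread("pics/c3.png"),cv2.COLOR_BGR2HSV)
for v in(140,160,172):print(v,[(u,*I[v,u]) for u in list(range(228,250,2))+list(range(338,358,2))])
E
```

```text
heel card c [ 595.8 -346.1] size [106.7 149.6] ang 87.6 cen-c [8.3 5.5] area 13493.75
heel cast c [ 558.7 -351.8] size [66.5 66.1] ang 87.0 cen-c [ 1.4 -0.3] area 3853.625
tip card c [ 675.1 -100.4] size [106.7 129.6] ang 83.3 cen-c [-1.6 -0.6] area 13334.25
tip cast c [ 643.4 -105.8] size [59.4 39.2] ang 48.7 cen-c [1.3 0.2] area 1937.75
toe card c [663.9 142.7] size [106.6 149.7] ang 88.8 cen-c [10.7  5.7] area 13061.25
toe cast c [629.3 138. ] size [90.  63.5] ang 90.0 cen-c [-1.2 -0.5] area 4917.375
140 [(228, np.uint8(0), np.uint8(0), np.uint8(62)), (230, np.uint8(115), np.uint8(17), np.uint8(91)), (232, np.uint8(109), np.uint8(14), np.uint8(200)), (234, np.uint8(105), np.uint8(11), np.uint8(222)), (236, np.uint8(107), np.uint8(10), np.uint8(221)), (238, np.uint8(104), np.uint8(13), np.uint8(221)), (240, np.uint8(105), np.uint8(9), np.uint8(217)), (242, np.uint8(26), np.uint8(20), np.uint8(203)), (244, np.uint8(25), np.uint8(37), np.uint8(174)), (246, np.uint8(30), np.uint8(19), np.uint8(187)), (248, np.uint8(37), np.uint8(16), np.uint8(213)), (338, np.uint8(24), np.uint8(36), n
[... 1865 characters left out ...]
, (242, np.uint8(30), np.uint8(15), np.uint8(207)), (244, np.uint8(25), np.uint8(37), np.uint8(198)), (246, np.uint8(24), np.uint8(38), np.uint8(210)), (248, np.uint8(24), np.uint8(37), np.uint8(214)), (338, np.uint8(25), np.uint8(38), np.uint8(209)), (340, np.uint8(25), np.uint8(38), np.uint8(203)), (342, np.uint8(27), np.uint8(28), np.uint8(199)), (344, np.uint8(25), np.uint8(31), np.uint8(198)), (346, np.uint8(21), np.uint8(24), np.uint8(168)), (348, np.uint8(24), np.uint8(14), np.uint8(177)), (350, np.uint8(26), np.uint8(15), np.uint8(140)), (352, np.uint8(165), np.uint8(26), np.uint8(40)), (354, np.uint8(108), np.uint8(35), np.uint8(36)), (356, np.uint8(48), np.uint8(46), np.uint8(28))]
```

```bash
sed -i 's/(V>110)&(S>13)/(V>120)\&(S>17)/' chk.py
python3 - <<'E'
from chk import *
g=lambda p,q:dict(eef_pos=np.array(p),ee_rot=np.array(q)/np.linalg.norm(q))
meas("c1",g([.5053,-.3146,.1958],[0,1,-.0202,-.0005]),[HEEL]);meas("c2",g([.5578,-.1285,.1971],[0,1,-.0215,0]),[TIP])
meas("c3",g([.56857,.12127,.1971],[.0006,.99977,-.02124,0]),[TOE])
for f,vs in(("c1",(150,170)),("c2",(140,150,160))):
  I=cv2.cvtColor(cv2.imread(f"pics/{f}.png"),cv2.COLOR_BGR2HSV).astype(int)
  for v in vs:
    p=np.where((I[v,:,1]>17)&(I[v,:,0]<50)&(I[v,:,2]>120))[0];w=np.where((I[v,:,2]>120))[0]
    r=lambda a:[(int(k[0]),int(k[-1])) for k in np.split(a,np.where(np.diff(a)>6)[0]+1) if len(k)>8]
    print(f,v,"cast",r(p),"card",r(w))
E
```

```text
heel card c [ 595.8 -346.1] size [106.7 149.6] ang 87.6 cen-c [8.3 5.5] area 13493.75
heel cast c [ 559.5 -347.4] size [57.4 64.3] ang 87.7 cen-c [ 2.1 -0.2] area 3183.25
tip card c [ 675.1 -100.4] size [106.7 129.6] ang 83.3 cen-c [-1.6 -0.6] area 13334.25
tip cast c [648.8 -99.5] size [42.1 38.5] ang 45.0 cen-c [ 0.3 -0.2] area 1352.0
toe card c [663.9 142.7] size [106.6 149.7] ang 88.8 cen-c [10.7  5.7] area 13061.25
toe cast c [632.1 138.1] size [89.7 57.5] ang 88.7 cen-c [-2.   0.8] area 4426.25
c1 150 cast [(323, 391), (537, 562)] card [(291, 410), (537, 639)]
c1 170 cast [(324, 387), (534, 558)] card [(291, 409), (534, 639)]
c2 140 cast [(0, 38)] card [(0, 38), (59, 68), (218, 338), (503, 554), (571, 622)]
c2 150 cast [(0, 41), (493, 510), (611, 629)] card [(0, 41), (62, 70), (218, 337), (493, 629)]
c2 160 cast [(0, 43), (491, 509), (609, 627)] card [(0, 43), (64, 72), (297, 336), (491, 627)]
```

The c3 view shows the toe cast at (293,146), sitting ahead of and to the right of its blank half's middle. It measures (632,138) mm against a target of (627,143.5), so I'll mend it. The others are within 2–3 mm. I'll regrip the toe at its release pose and shift it.

jog_arm:
  moves:
    - [[1.5,-0.5,0,0,0,-7,100],[3,-1.1,0,0,0,-14,100],[4.5,-1.6,0,0,0,-21,100],[5.9,-2.2,0,0,0,-28,100],[5.9,-2.2,0,0,0,-35,100]]

```text
time: 28.97
eef_pos: [0.6305, 0.1412, 0.1969]
ee_rot: [0.0, 0.959, 0.283, 0.001]
force: [-1.6, 0.1, -0.8]
width: 1.002
finger_force: 0.0
```

jog_arm:
  moves:
    - [[0,0,1,0,0,-7,100],[0,0,2,0,0,-14,100],[0,0,3,0,0,-21,100],[0,0,4,0,0,-28,100],[0,0,5,0,0,-35,100]]

```text
time: 29.38
eef_pos: [0.6286, 0.1402, 0.1467]
ee_rot: [0.001, 0.83, 0.558, -0.0]
force: [1.0, -0.4, -1.1]
width: 1.0
finger_force: 0.0
```

jog_arm:
  moves:
    - [[0,0,1,0,0,-7,100],[0,0,2,0,0,-14,100],[0,0,3,0,0,-21.2,100],[0,0,3,0,0,-21.2,100],[0,0,3,0,0,-21.2,100]]

```text
time: 29.8
eef_pos: [0.6281, 0.1407, 0.1167]
ee_rot: [-0.0, 0.716, 0.698, -0.001]
force: [0.1, 0.0, -0.3]
width: 0.998
finger_force: 0.0
```

```bash
python3 - <<'E'
from h import *
s=env.sense();R=rot(s["ee_rot"])
print(s["eef_pos"],"yaw",np.degrees(np.arctan2(R[1,1],R[0,1])),tool([.628,.141,.0275]))
E
```

```text
[0.6280914  0.14070574 0.11670966] yaw -1.4584643502319303 [3.76064338e-02 1.03456050e-03 8.92094018e+00]
```

jog_arm:
  moves:
    - [[0,0,3.5,0,0,0,100],[0,0,6.5,0,0,0,100],[0,0,8.4,0,0,0,100],[0,0,8.9,0,0,0,100],[0,0,8.9,0,0,0,40]]

```text
time: 30.22
eef_pos: [0.6275, 0.142, 0.0274]
ee_rot: [-0.0, 0.715, 0.699, -0.001]
force: [0.1, -0.3, 0.0]
width: 0.972
finger_force: 0.0
```

jog_arm:
  moves:
    - [[0,0,0,0,0,0,40],[0,0,0,0,0,0,40],[0,0,0,0,0,0,40],[0,0,0,0,0,0,40],[0,0,0,0,0,0,40]]

```text
time: 30.63
eef_pos: [0.6293, 0.1434, 0.0304]
ee_rot: [0.001, 0.714, 0.7, 0.001]
force: [-1.7, -0.6, 6.5]
width: 0.776
finger_force: 20.0
```

jog_arm:
  moves:
    - [[0,0,-0.3,0,0,0,40],[0,0,-0.6,0,0,0,40],[0.25,-0.25,-0.6,0,0,0,40],[0.5,-0.5,-0.6,0,0,0,40],[0.5,-0.5,-0.6,0,0,0,40]]

```text
time: 31.05
eef_pos: [0.6221, 0.1492, 0.0339]
ee_rot: [-0.001, 0.713, 0.701, -0.0]
force: [-0.5, -0.2, -1.9]
width: 0.78
finger_force: 20.0
```

jog_arm:
  moves:
    - [[0,0,0,0,0,0,40],[0,0,0.2,0,0,0,40],[0,0,0.4,0,0,0,40],[0,0,0.5,0,0,0,40],[0,0,0.5,0,0,0,40]]

```text
time: 31.47
eef_pos: [0.6233, 0.148, 0.0303]
ee_rot: [0.0, 0.714, 0.7, -0.0]
force: [-3.3, -0.5, 5.9]
width: 0.775
finger_force: 20.0
```

jog_arm:
  moves:
    - [[0,0,-0.05,0,0,0,100],[0,0,-0.05,0,0,0,100],[0,0,-0.05,0,0,0,100],[0,0,-1,0,0,0,100],[0,0,-4,0,0,0,100]]

```text
time: 31.88
eef_pos: [0.6198, 0.1469, 0.0652]
ee_rot: [-0.002, 0.714, 0.7, -0.004]
force: [-0.0, -0.3, -0.6]
width: 0.982
finger_force: 0.0
```

jog_arm:
  moves:
    - [[0,0,-3,0,0,7,100],[0,-1,-6,0,0,14,100],[0,-2,-9,0,0,21,100],[0,-3.5,-12,0,0,28,100],[0,-5,-13,0,0,35,100]]

```text
time: 32.3
eef_pos: [0.575, 0.15, 0.2051]
ee_rot: [0.001, 0.893, 0.451, 0.004]
force: [0.0, 0.4, 0.1]
width: 1.0
finger_force: 0.0
```

jog_arm:
  moves:
    - [[0,0,0,0,0,7,100],[0,0,0,0,0,14,100],[0,0,0,0,0,21,100],[0,0,0,0,0,28,100],[0,0,0,0,0,35,100]]

```text
time: 32.72
eef_pos: [0.5732, 0.1492, 0.2001]
ee_rot: [-0.0, 0.987, 0.161, 0.0]
force: [0.3, 1.1, 0.7]
width: 1.001
finger_force: 0.0
```

jog_arm:
  moves:
    - [[0,0,0,0,0,7,100],[0,0,0,0,0,14,100],[0,0,0,0,0,21,100],[0,0,0,0,0,21,100],[0,0,0,0,0,21,100]]

```text
time: 33.13
eef_pos: [0.5732, 0.1492, 0.1998]
ee_rot: [-0.0, 1.0, -0.017, 0.0]
force: [-0.2, 0.7, 0.0]
width: 1.004
finger_force: 0.0
```

```bash
python3 - <<'E'
from chk import *
s=snap("c4");R=rot(s["ee_rot"]);print(s["eef_pos"],"yaw",np.degrees(np.arctan2(R[1,1],R[0,1])));meas("c4",s,[TOE,('tyre',(.613,.3815),(.577,.372)),TIP])
E
```

```text
[0.57323906 0.14920425 0.19978784] yaw -91.89161722733888
toe card c [667.1 142.7] size [106.5 143.2] ang 88.9 cen-c [8.8 2.6] area 13209.625
toe cast c [626.3 143.3] size [59.1 88.9] ang 1.3 cen-c [-1.7  0.3] area 4487.125
tyre card c [643.2 390. ] size [ 86.8 106.1] ang 12.5 cen-c [-0.5 -3.9] area 8131.875
tyre cast c [575.7 371.9] size [55.6 97. ] ang 9.9 cen-c [1.3 0.7] area 4812.5
tip card c [677.2 -98.9] size [103.3 133.5] ang 83.9 cen-c [-5.3  8.7] area 10857.25
tip cast c [650.8 -93.7] size [47.4 38.9] ang 45.0 cen-c [-0.9  1.1] area 1444.375
```

The toe cast now measures (626.3, 143.3) mm against a target of (626.9, 143.5). The other three are within about 3 mm of centre and aligned, so I'm handing in.

```bash
python3 -c "
from plant import env
print(env.hand_in())"
```

```text
the job is handed in; nothing more can be done
None
```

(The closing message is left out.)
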